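# Set a sheeter's roll gap with the thin gauge and turn it over once

## Task

Set the roll gap of the bench sheeter for thin sheets: lay the blade of the thinner of the two gauges on the infeed table and under the upper roll, and turn the screw on top clockwise until the blade just drags, lightly held but not clamped. Then draw that gauge out again, lay it flat back on the bench clear of the machine, and turn the handwheel exactly one full turn, over the top away from the infeed side, until its handle is straight up again, to see that the rolls run free. Leave the other gauge and the things lying about where they are.

Things in the scene. Friction and masses are not known exactly. Their poses are not given: they have to be found in the camera images.
- sheeter: Two-roll bench sheeter, white frame, steel rolls, fixed, 188 mm along its x, base 150 x 156 mm, 300 mm tall. Origin under the middle of its base at bench height; x is the feed direction (infeed side -x, towards the robot), y along the rolls, z up. Cheeks (outer faces y = +-68 mm) and the bridge over the rolls (x = -33 to 33 mm) reach 246 mm high. Handwheel on the -y side.
- nip (a point): Middle of the top line of the lower roll (sheeter frame 0, 0, 132 mm); axes as the sheeter's. Both rolls are 44 mm thick and 104 mm long, one above the other, axes along y at x = 0.
- infeed_edge (a point): Middle of the infeed table's front edge (sheeter frame -92, 0, 132 mm). The table is level with the nip and runs from here to x = -18 mm; 9 mm high rails along its sides leave 94 mm between them.
- upper_roll: The upper roll, 44 mm thick, 104 mm long, straight above the nip. Origin at the middle of its axis: its height over the nip less 22 mm is the open gap. It hangs on the screw and yields upwards on springs (2.5 N of weight, then 1.5 N per mm), so it stays on a blade while the screw goes on. Axes as the sheeter's.
- gap_screw (a joint): Angle of the adjusting screw, rad, growing clockwise seen from above, range 0 to 6.9. The set gap is 14 mm at 0 and closes by 12 mm a turn (1.91 mm per rad): 6 mm at 4.19 rad. Starts between 9 and 12 mm of gap, stays where it is left, takes about 0.1 N m to turn.
- screw_bar (a point): Middle of the screw's cross bar above the bridge: a dark bar 56 mm long, 14 mm wide, 16 mm high, its ends free 40 mm down to the bridge; a 21 mm thick hub below its middle. The point's x axis lies along the bar, z up. It stands 285 mm above the bench at a set gap of 14 mm and sinks by as much as the gap closes.
- crank (a joint): Angle of the handwheel and lower roll, rad; 0 with the handle straight up, growing as the handle goes over the top towards the sheeter's +x (away from the infeed side). Starts near 0, stays where it is left; about 7 N at the handle turns it. One full turn ends at 6.28.
- crank_handle (a point): Where to hold the handwheel's black handle: a revolving sleeve 19 mm thick, 94 mm long along the sheeter's y (from y = -98 to -192 mm; this point at -150), on a circle of 44 mm radius. The wheel's face (radius 58 mm) is at y = -91 mm.
- wheel_axis (a point): Point on the handwheel's axis level with the handle's holding point: sheeter frame 0, -150, 110 mm; axes as the sheeter's. The axis runs along y.
- thin_gauge: The thinner gauge, 187 mm long, about 130 g: flat steel blade 6 mm thick, 26 mm wide; grey handle 94 x 22 x 20 mm high; flat underside. Origin under the handle's middle, x towards the blade's tip (handle x = -47 to 47, 28 mm wide collar 42 to 52, blade to 140 mm), z up. Balances near x = 42 mm: with its tip 20 mm past the nip it rests on the infeed table, handle overhanging.
- thin_gauge_tip (a point): End of the thin gauge's blade, at half its thickness (gauge frame 140, 0, 3 mm).
- thick_gauge: The thicker setting gauge, same handle, blade 10 mm thick and 38 mm wide; same frame. Not to be used or moved.
- petri_front: Petri dish, 90 mm across, 15 mm high, with its lid on, on the bench in front of the handwheel; origin under its middle. To be left alone.
- petri_small: Petri dish, 60 mm across, 14 mm high, on the bench left of the sheeter; origin under its middle. To be left alone.
- petri_back: Petri dish, 90 mm across, 15 mm high, on the bench at the back, right of the sheeter; origin under its middle. To be left alone.
- dropper: Dropper bottle, 33 mm across, 102 mm tall, standing at the back right; origin under its middle. To be left alone.
- lens: Hand lens, black, 127 x 52 x 9 mm, lying on the bench; origin under its middle. To be left alone.
- felt_pen: Felt pen, 17 x 135 x 16 mm, lying at the left; origin under its middle. To be left alone.

How it is judged:
On the way, in this order (a step that is already met when the one before it is completed fails the run):
1. the thin gauge's blade lies under the upper roll, its tip past the nip, and the screw is turned down until the roll rests on the blade (gap set to between 3.9 and 6.1 mm) (x of thin_gauge_tip in the frame of nip above 0.005 m and y of thin_gauge_tip in the frame of nip between -0.045 and 0.045 m and contact force between thin_gauge and upper_roll above 0.5 N and value of joint gap_screw between 4.15 and 5.3 rad and contact force between the fingers and thin_gauge below 0.2 N), for 0.3 s.
2. the thin gauge is out of the machine and lies flat on the bench, before the handwheel is turned (horizontal distance between thin_gauge and nip above 0.12 m and horizontal distance between thin_gauge_tip and nip above 0.09 m and height (world z) of thin_gauge between -0.02 and 0.02 m and angle between thin_gauge's own z axis and vertical below 0.15 rad and contact force between the fingers and thin_gauge below 0.2 N and value of joint crank below 1 rad), for 0.2 s.
At the end, for the whole second after the job is handed in: The screw stands with the gap set between 3.9 and 6.1 mm (joint 4.15 to 5.3 rad), the handwheel has made one full turn (joint 6.28 +- 0.35 rad, handle up again), and the thin gauge lies flat and still on the bench, its origin over 120 mm and its tip over 90 mm from the nip (value of joint gap_screw between 4.15 and 5.3 rad and value of joint crank between 5.93 and 6.63 rad and horizontal distance between thin_gauge and nip above 0.12 m and horizontal distance between thin_gauge_tip and nip above 0.09 m and height (world z) of thin_gauge between -0.02 and 0.02 m and angle between thin_gauge's own z axis and vertical below 0.15 rad and linear speed of thin_gauge below 0.02 m/s); the robot touches nothing.
It fails at once if the thick gauge moved more than 40 mm (distance of thick_gauge from where it was at the start of the episode above 0.04 m).
It fails at once if a bystander (petri dish, dropper bottle, hand lens or felt pen) moved more than 40 mm (distance of any of petri_front, petri_small, petri_back, dropper, lens, felt_pen from where it was at the start of the episode above 0.04 m).
It fails at once if the handwheel turned more than one full turn and 30 degrees, or backwards by 30 degrees (value of joint crank above 6.81 rad or value of joint crank below -0.65 rad).
It also fails if it takes over 72 s, if anything falls off the work surface, if the arm or the gripper's body presses on something with over 40 N, if the wrist force passes 120 N, or if a joint passes its speed limit or range.

## Robot

A 7-joint arm with a two-finger parallel gripper is mounted at the origin on a cart in front of the work surface, level with it; the furniture and walls round the work are solid. World frame = base frame: x ahead of the robot, y to its left, z up, the work surface at z = 0. Lengths are in m, angles in rad, forces in N, time in s.
With the tool pointing down it reaches from about 0.4 to 0.85 m from the base axis. Payload 10.4 kg.
Tool frame: the origin (TCP) lies on the centre line of the jaws, within the pads' length; the fingertips stand r.tip_extent ahead of it and the grasp point (between the pads) lies 3 mm ahead of it (r.tip_extent is the distance from the TCP to the fingertips, in m); z points along the fingers, y is the direction in which the jaws open and shut (so a half turn about z gives the same grasp; the last joint's range is limited). The gripper opens to 87 mm and grips with 3 to 60 N. Pads are 19 mm wide; open, the fingers measure 117 mm over their backs; the gripper's body (75 mm by 190 mm) begins 51 mm behind the grasp point.
Start: joints at [-0.023, 0.332, -0.065, 1.46, 0.022, 1.35, -0.088], TCP at [0.625, 0, 0.245] pointing down, gripper open.
Joint ranges: [-2.6, 2.6], [-0.5, 2.12], [-1.47, 1.34], [0.16, 2.42], [-1.27, 4.41], [0.06, 2.06], [-2.6, 2.6]. Speed limits (rad/s): [2.22, 2.22, 2.79, 2.79, 3.14, 3.14, 3.14].

## Interface

Orientations are given as a unit quaternion [x, y, z, w].
In Python, from bench import r gives the robot as it stands. The module is installed in compiled form; this text tells all that it offers.
- The arm moves only by the shell command python3 -m jog 'ROWS' [FORCE]. ROWS is JSON, a list of rows, each a list of 5 numbers: the shift along the tool's x, y, z in cm, then the turn about the tool's z in rad, then the closure, from 0 (fully open) to 1 (shut). A call has exactly 10 rows; each row shifts and turns the pose as measured when the row begins, along the tool's axes as they then stand; what a row does not reach is not made up. A row lasts 1/10 s, in which the tool goes at most 50 mm and 8.59 degrees, less where a joint would pass 70% of its speed; a pose out of reach is approached as far as the arm can. A call with a gripper value outside its range is refused whole. The fingers move at their own pace and stop on an object; FORCE is the grip in N (left out, the last holds). Time passes only in rows, so rows that do not move let the fingers close, or fill a call up. It gives the time, the measured TCP pose, the force and the opening at its end, in the units of the state.
- r.read_state(): the state, without advancing time (a new reading comes with each control period).
- r.camera(name): name is "scene" or "side" or "wrist"; returns a dict with "pixels" (384x512x3 uint8, red, green, blue), "fx", "fy", "cx", "cy" (pixels), "camera_from_world" (4x4, takes a point from world to camera coordinates). Camera axes: x right, y up, looking along -z (the intrinsics and any distortion apply to the point x, -y, -z); pixel columns grow to the right and rows downward; lengths in m; the calibration is good to about 2 mm. The wrist camera is an equidistant fisheye: a pixel r from the principal point sees the ray r / f radians off the axis. A picture is of the moment at which its call begins. There is no depth.
- r.close_job(): hands the job in, once; it reports no verdict.
The state is a dict: "time": time; "joint_positions": joint angles; "joint_vel": joint speeds; "joint_torque": joint torques, N m; "ee_pos": TCP position; "eef_rot": TCP orientation; "ft_force": force on the tool from outside, world axes, zero at the start; "torque": the same for the moment, N m; "width": finger opening in m.
Only numpy, scipy, OpenCV 4.12 (cv2) and the standard library are available. Lean on these libraries where they do the work, as an engineer would, in place of code of your own. Each camera call takes 0.05 s, during which the arm holds its last target. There are 200 camera calls.

## Working session

There is one attempt and no reset: what is moved stays moved. The work goes in short steps, Python scripts to look and compute and a shell command to move; the robot and the scene stay as the last step left them, time stands still between calls to the robot, and variables do not carry over. Pictures are saved under pics/ and viewed, about 8 in all and at most 12, crops included, and the job is handed in when it is done.

```bash
mkdir -p pics; cat > h.py <<'E'
import numpy as np,cv2
from bench import r
from scipy.spatial.transform import Rotation as R
def snap(n,f):
    c=r.camera(n); cv2.imwrite('pics/'+f,c['pixels'][:,:,::-1]); np.save('pics/'+f+'.npy',c,allow_pickle=True); return c
def load(f): return np.load('pics/'+f+'.npy',allow_pickle=True).item()
def ray(c,u,v,fish=False):
    T=c['camera_from_world']; x=(u-c['cx'])/c['fx']; y=(v-c['cy'])/c['fy']
    if fish:
        t=np.hypot(x,y); k=np.sin(t)/t if t>1e-9 else 1; d=np.array([x*k,-y*k,-np.cos(t)])
    else: d=np.array([x,-y,-1.])
    return -T[:3,:3].T@T[:3,3], T[:3,:3].T@d
def onz(c,u,v,z,fish=False):
    o,d=ray(c,u,v,fish); return o+d*(z-o[2])/d[2]
def proj(c,p,fish=False):
    T=c['camera_from_world']; q=T[:3,:3]@np.array(p)+T[:3,3]; x,y,z=q[0],-q[1],-q[2]
    if fish:
        n=np.hypot(x,y); t=np.arctan2(n,z); return c['cx']+c['fx']*t*x/n,c['cy']+c['fy']*t*y/n
    return c['cx']+c['fx']*x/z,c['cy']+c['fy']*y/z
E
python3 - <<'E'
from h import *
np.set_printoptions(precision=3,suppress=True)
a=[snap(n,n+'0.png') for n in('scene','side','wrist')]
for c in a: print(c['fx'],c['cx'],c['cy'],-c['camera_from_world'][:3,:3].T@c['camera_from_world'][:3,3])
s=r.read_state();print(s['ee_pos'],R.from_quat(s['eef_rot']).as_matrix(),s['width'],r.tip_extent,s['time'])
im=np.vstack([np.hstack([cv2.imread('pics/scene0.png'),cv2.imread('pics/side0.png')])])
cv2.imwrite('pics/a.png',cv2.resize(cv2.imread('pics/scene0.png'),(800,600),interpolation=cv2.INTER_CUBIC))
E
```

```text
453.90615902236016 246.77565289690708 191.10286810641924 [-0.244  0.872  0.813]
387.34740783679484 249.27549273357792 189.39939357226802 [ 0.329 -1.128  0.792]
297.3186396354542 254.243782041954 198.00921889763964 [0.625 0.08  0.385]
[ 0.625 -0.     0.244] [[ 0.     1.    -0.001]
 [ 1.    -0.    -0.   ]
 [-0.    -0.001 -1.   ]] 0.08712093730903657 0.022 0.15
```

View pics/a.png

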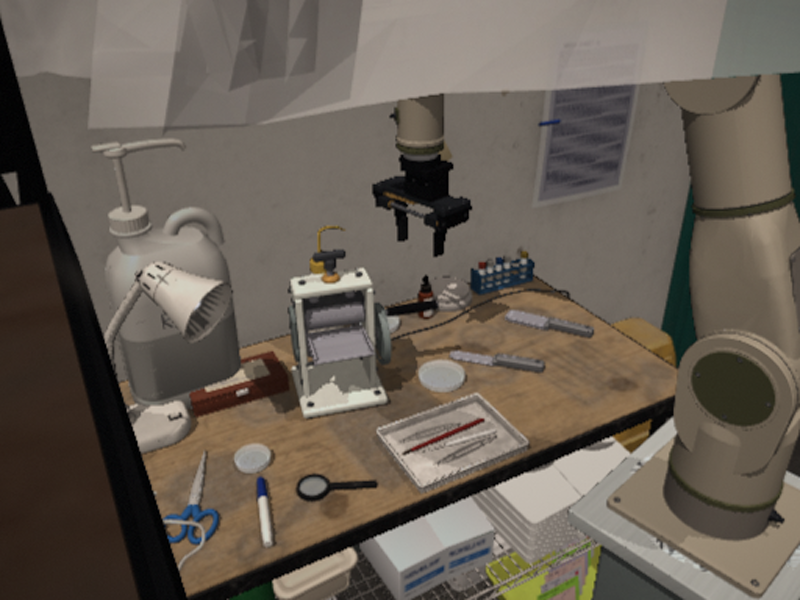

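View pics/wrist0.png

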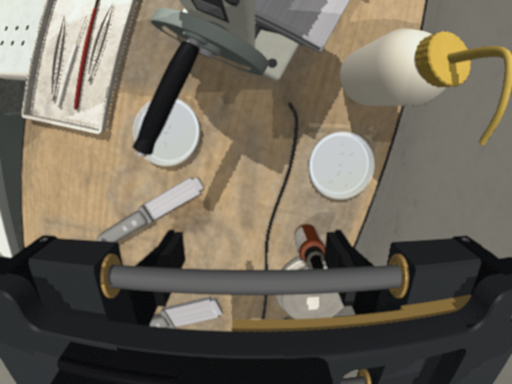

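View pics/side0.png

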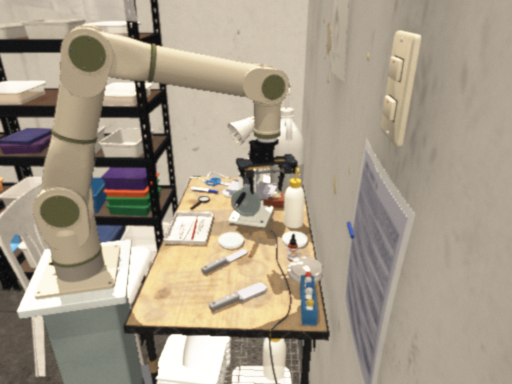

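Scene: sheeter around (340,340) in the 800-px view, gauges at (497,361) and (550,323). The wrist view shows the nearer gauge from (100,235) to (203,183), and the other is partly hidden by the finger at (190,312). I'll zoom in to pick off pixels.

```bash
python3 - <<'E'
from h import *
i=cv2.imread('pics/scene0.png'); a=cv2.resize(i[150:270,170:390],None,fx=3.6,fy=3.6,interpolation=cv2.INTER_CUBIC)
cv2.imwrite('pics/b.png',a); print(a.shape)
E
```

```text
(432, 792, 3)
```

View pics/b.png

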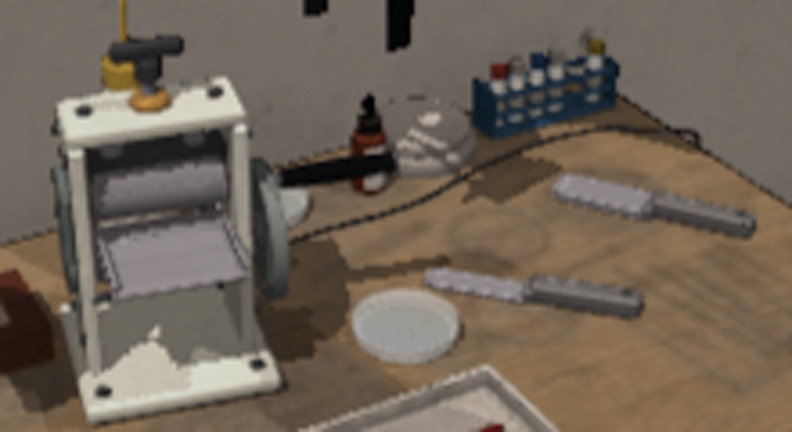

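```bash
python3 - <<'E'
from h import *
np.set_printoptions(precision=3,suppress=True)
c=load('scene0.png');w=load('wrist0.png')
P=lambda u,v,z:onz(c,170+(u+.5)/3.6-.5,150+(v+.5)/3.6-.5,z)
for n,u,v,z in [('bridgeFL',68,142,.243),('FR',247,120,.243),('BR',232,80,.246),('BL',60,97,.246),('tabL',113,297,.132),('tabR',248,279,.132),('basFL',88,418,0.0),('basFR',282,387,0.0),('barL',113,48,.28),('barR',182,43,.28),('handle0',283,175,.154),('handle1',393,162,.154),('tipmid',428,277,.006),('hend',640,297,.018),('collar',525,288,.01),('Ttip',557,185,.01),('Thend',753,222,.018)]:
    print(n,P(u,v,z))
for n,u,v,z in [('wtip',201,185,.006),('whend',102,238,.02),('wcollar',148,212,.013),('handTip',145,148,.154),('handIn',192,45,.154),('bladeL',195,178,.006),('bladeR',203,190,.006)]:
    print(n,onz(w,u,v,z,True))
E
```

```text
bridgeFL [0.609 0.307 0.243]
FR [0.543 0.195 0.243]
BR [0.594 0.165 0.246]
BL [0.664 0.274 0.246]
tabL [0.566 0.31  0.132]
tabR [0.515 0.225 0.132]
basFL [0.607 0.316 0.   ]
basFR [0.529 0.181 0.   ]
barL [0.645 0.236 0.28 ]
barR [0.615 0.194 0.28 ]
handle0 [0.579 0.13  0.154]
handle1 [0.532 0.054 0.154]
tipmid [ 0.547 -0.009  0.006]
hend [ 0.391 -0.1    0.018]
collar [ 0.474 -0.051  0.01 ]
Ttip [ 0.563 -0.204  0.01 ]
Thend [ 0.391 -0.267  0.018]
wtip [ 0.554 -0.017  0.006]
whend [ 0.399 -0.093  0.02 ]
wcollar [ 0.478 -0.054  0.013]
handTip [0.536 0.052 0.154]
handIn [0.577 0.133 0.154]
bladeL [ 0.547 -0.008  0.006]
bladeR [ 0.557 -0.024  0.006]
```

Nearer gauge is the narrow (thin) one. First estimates are sheeter (0.625, 0.217) with yaw about -30°, and thin gauge origin (0.434, -0.076) heading about 28°. I'll go above its handle, turn, and look close up.

```bash
python3 -m jog '[[-1.1,-2.8,0.5,0,0.2],[-1.1,-2.8,0.5,0,0.2],[-1.1,-2.8,0.5,0,0.2],[-1.1,-2.8,0.5,0,0.2],[-1.1,-2.8,0.5,0,0.2],[-1.1,-2.8,0.5,0,0.2],[-1.0,-2.3,0.5,0,0.2],[0,0,0,-0.15,0.2],[0,0,0,-0.15,0.2],[0,0,0,-0.15,0.2]]' 30
python3 -m jog '[[0,0,0,-0.15,0.2],[0,0,0,-0.15,0.2],[0,0,0,-0.15,0.2],[0,0,0,-0.15,0.2],[0,0,0,-0.15,0.2],[0,0,0,-0.15,0.2],[0,0,0,-0.15,0.2],[0,0,0,-0.15,0.2],[0,0,0,-0.15,0.2],[0,0,0,-0.15,0.2]]'
python3 - <<'E'
from h import *
c=snap('wrist','w1.png');s=r.read_state();print(s['ee_pos'],R.from_quat(s['eef_rot']).as_matrix().round(3),s['joint_positions'],s['time'])
E
```

```text
time: 1.15
ee_pos: [0.4235, -0.0787, 0.2043]
eef_rot: [0.529, 0.849, -0.001, -0.003]
ft_force: [0.3, -0.5, 0.2]
width: 0.0696
time: 2.15
ee_pos: [0.4215, -0.0788, 0.2028]
eef_rot: [-0.192, 0.981, 0.001, -0.004]
ft_force: [0.3, -0.3, 0.3]
width: 0.0696
[ 0.42155447 -0.07878951  0.20282869] [[-0.922 -0.386 -0.009]
 [-0.386  0.922  0.001]
 [ 0.008  0.004 -1.   ]] [ 0.03908384 -0.06704739  0.03794988  1.99870005  0.00212065  1.21862521
  2.0436024 ] 2.2
```

View pics/w1.png

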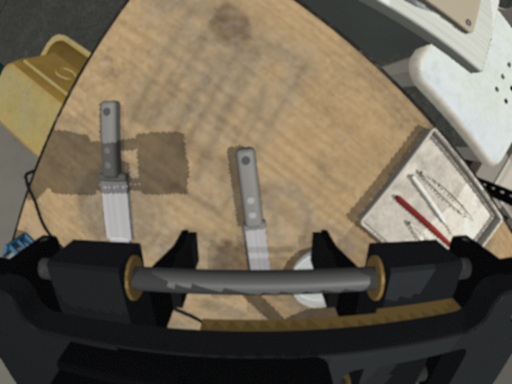

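Thin gauge is central: handle end (246,150), collar (256,225), blade (258,262). Thick gauge is at left (110,150).

```bash
python3 - <<'E'
from h import *
np.set_printoptions(precision=4,suppress=True)
c=load('w1.png');s=r.read_state();M=R.from_quat(s['eef_rot']).as_matrix()
e=onz(c,246.5,150,.02,True);k=onz(c,255,220,.02,True);b=onz(c,258,262,.006,True)
print(e,k,b)
for p,q in((e,k),(e,b)):
    d=(q-e)[:2];print(np.linalg.norm(d),np.degrees(np.arctan2(d[1],d[0])))
d=(k-e)/np.linalg.norm(k-e);o=e+d*.047;print('origin',o,'tool',M.T@(o-s['ee_pos'])*100, 'mid',M.T@((e+k)/2-s['ee_pos'])*100,'yaw',np.degrees(np.arctan2(M[1,0],M[0,0])))
E
```

```text
[ 0.39   -0.1005  0.02  ] [ 0.462 -0.061  0.02 ] [ 0.5192 -0.0333  0.006 ]
0.08208323439921626 28.733613291625655
0.14561868624681057 27.458385819823146
origin [ 0.4312 -0.0779  0.02  ] tool [-1.0617 -0.3703 18.2739] mid [-0.4692 -0.4326 18.2781] yaw -157.27502463295437
```

```bash
python3 -m jog '[[0,0,0,-0.09,0.2],[-0.9,-0.4,2,0,0.2],[0,0,3,0,0.2],[0,0,3,0,0.2],[0,0,3,0,0.2],[0,0,2.5,0,0.2],[0,0,1.5,0,0.2],[0,0,0.6,0,0.2],[0,0,0,0,0.2],[0,0,0,0,0.2]]'
python3 - <<'E'
from h import *
s=r.read_state();M=R.from_quat(s['eef_rot']).as_matrix();print(s['ee_pos'],np.degrees(np.arctan2(M[1,0],M[0,0])))
E
```

```text
time: 3.2
ee_pos: [0.4311, -0.0778, 0.0424]
eef_rot: [-0.229, 0.973, 0.001, -0.003]
ft_force: [0.1, -0.4, -0.3]
width: 0.0692
[ 0.43107623 -0.07779209  0.04238172] -153.48195007115368
```

```bash
python3 -m jog '[[0,0,1,-0.03,0.2],[0,0,0.7,0,0.2],[0,0,0,0,0.2],[0,0,0,0,0.8],[0,0,0,0,0.85],[0,0,0,0,0.9],[0,0,0,0,0.9],[0,0,0,0,0.9],[0,0,0,0,0.9],[0,0,0,0,0.9]]' 40
```

```text
time: 4.2
ee_pos: [0.4331, -0.078, 0.0266]
eef_rot: [-0.245, 0.97, 0.001, -0.0]
ft_force: [-0.9, 1.6, 1.1]
width: 0.022
```

```bash
python3 -m jog '[[0,0,-1.5,0,0.9],[0,0,-3,0,0.9],[0,0,-3.5,0,0.9],[0,0,-3.5,0,0.9],[0,0,-3.5,0,0.9],[0,0,-3,0.1,0.9],[0,0,-1.5,0.14,0.9],[0,0,0,0.14,0.9],[0,0,0,0.14,0.9],[0,0,0,0.14,0.9]]'
python3 -m jog '[[0,0,0,0.14,0.9],[0,0,0,0.14,0.9],[0,0,0,0.08,0.9],[0.9,1.8,0,0,0.9],[1.9,3.7,0,0,0.9],[1.9,3.7,0,0,0.9],[1.9,3.7,0,0,0.9],[1.9,3.7,0,0,0.9],[1.9,3.7,0,0,0.9],[1.9,3.7,0,0,0.9]]'
python3 - <<'E'
from h import *
s=r.read_state();M=R.from_quat(s['eef_rot']).as_matrix();y=np.radians(-30);C=np.array([.628,.217])
S=np.array([[np.cos(y),np.sin(y)],[-np.sin(y),np.cos(y)]]);print(s['ee_pos'],np.degrees(np.arctan2(M[1,0],M[0,0])),'in sheeter',S@(s['ee_pos'][:2]-C),s['joint_positions'],s['width'])
E
```

```text
time: 5.2
ee_pos: [0.431, -0.078, 0.229]
eef_rot: [0.094, 0.996, 0.0, -0.002]
ft_force: [0.1, 0.2, -0.2]
width: 0.0216
time: 6.2
ee_pos: [0.4569, 0.1931, 0.2277]
eef_rot: [0.288, 0.958, -0.001, -0.003]
ft_force: [0.8, -0.2, -1.1]
width: 0.0215
[0.45687882 0.1931479  0.22766064] 146.56848499330673 in sheeter [-0.13626924 -0.10621712] [-0.21792716  0.07950126 -0.28458129  1.79993235  0.01982878  1.27137031
  0.47968712] 0.02151559787329695
```

```bash
python3 -m jog '[[1.5,2.5,0,-0.06,0.9],[2.0,3.4,0,0,0.9],[1.8,3.0,0,0,0.9],[0.8,1.4,0,0,0.9],[0,0,1.5,0,0.9],[0,0,2,0,0.9],[0,0,1.5,0,0.9],[0,0,0.7,0,0.9],[0,0,0,0,0.9],[0,0,0,0,0.9]]'
cat >> h.py <<'E'
def st(C=(.628,.217),yaw=-30):
    s=r.read_state();M=R.from_quat(s['eef_rot']).as_matrix();y=np.radians(yaw)
    S=np.array([[np.cos(y),np.sin(y)],[-np.sin(y),np.cos(y)]]);print('world',s['ee_pos'].round(4),'yaw',np.degrees(np.arctan2(M[1,0],M[0,0])).round(1),'sheeter',(S@(np.array(s['ee_pos'])[:2]-C)).round(4),'j7',s['joint_positions'][6],'F',np.round(s['ft_force'],1),np.round(s['torque'],2),s['width'],s['time'])
E
python3 - <<'E'
from h import *
st();c=snap('scene','s2.png');i=cv2.imread('pics/s2.png')
cv2.imwrite('pics/s2c.png',cv2.resize(i[140:280,160:320],None,fx=4.2,fy=4.2,interpolation=cv2.INTER_CUBIC))
E
```

```text
time: 7.2
ee_pos: [0.4538, 0.3147, 0.1619]
eef_rot: [0.258, 0.966, -0.005, -0.006]
ft_force: [-0.0, 1.2, -0.2]
width: 0.0215
world [0.4538 0.3147 0.1619] yaw 150.1 sheeter [-0.1997 -0.0025] j7 0.2838818031101695 F [-0.   1.2 -0.2] [ 0.22 -0.15  0.12] 0.021528683667141908 7.2
```

View pics/s2c.png

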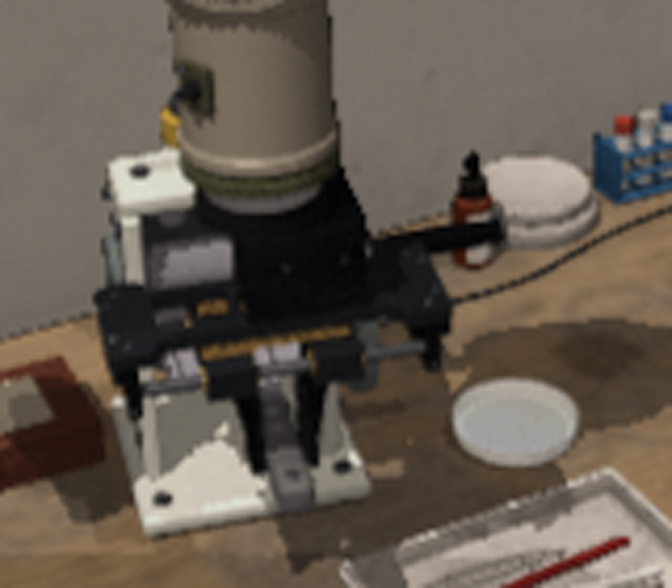

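The gauge is gripped and lined up with the table. I'll lower a touch and slide it in partway, watching the force.

```bash
python3 -m jog '[[0,0,0.2,0,0.9],[0,0.2,0.05,0,0.9],[-1,0,0,0,0.9],[-1,0,0,0,0.9],[-1,0,0,0,0.9],[-1,0,0,0,0.9],[-1,0,0,0,0.9],[-1,0,0,0,0.9],[0,0,0,0,0.9],[0,0,0,0,0.9]]'
python3 -c "
from h import *
st()"
```

```text
time: 8.25
ee_pos: [0.5142, 0.2828, 0.161]
eef_rot: [0.259, 0.966, -0.004, -0.004]
ft_force: [-0.9, 1.2, 1.0]
width: 0.0217
world [0.5142 0.2828 0.161 ] yaw 149.9 sheeter [-1.314e-01  1.000e-04] j7 0.38174768192216396 F [-0.9  1.2  1. ] [0.19 0.01 0.06] 0.02168907600512051 8.25
```

```bash
python3 -m jog '[[-0.8,0,0,0,0.9],[-0.5,0,0,0,0.9],[0,0,0,0,0.9],[0,0,0.15,0,0.9],[0,0,0.1,0,0.9],[0,0,0.1,0,0.9],[0,0,0,0,0.9],[0,0,0,0,0.9],[0,0,0,0,0.9],[0,0,0,0,0.9]]'
python3 -c "
from h import *
st()"
```

```text
time: 9.25
ee_pos: [0.5256, 0.2768, 0.1592]
eef_rot: [0.258, 0.966, -0.004, -0.003]
ft_force: [-0.7, 0.9, 2.2]
width: 0.0215
world [0.5256 0.2768 0.1592] yaw 150.1 sheeter [-0.1186  0.0006] j7 0.4007084038469035 F [-0.7  0.9  2.2] [-0.1  -0.29 -0.02] 0.021515508463694967 9.25
```

```bash
python3 -m jog '[[0,0,0,0,0.6],[0,0,0,0,0.5],[0,0,0,0,0.4],[0,0,-1,0,0.4],[0,0,-3,0,0.4],[0,0,-4,0,0.4],[0,0,-4,0,0.4],[0,0,-4,0,0.4],[0,0,-4,0,0.4],[0,0,0,0,0.4]]'
python3 -m jog '[[-3.2,2,0,-0.0,0.4],[-3.2,2,0,0,0.4],[-3.2,2,0,0,0.4],[-2.8,1.6,0,0,0.4],[0,0,0,-0.15,0.4],[0,0,0,-0.15,0.4],[0,0,0,-0.15,0.4],[0,0,0,-0.15,0.4],[0,0,0,-0.15,0.4],[0,0,0,-0.15,0.4]]'
python3 -m jog '[[0,0,0,-0.15,0.4],[0,0,0,-0.15,0.4],[0,0,0,-0.15,0.4],[0,0,0,-0.15,0.4],[0,0,0,0,0.4],[0,0,0,0,0.4],[0,0,0,0,0.4],[0,0,0,0,0.4],[0,0,0,0,0.4],[0,0,0,0,0.4]]'
python3 - <<'E'
from h import *
st();snap('wrist','w3.png');snap('scene','s3.png')
a=cv2.imread('pics/w3.png');b=cv2.resize(cv2.imread('pics/s3.png')[140:280,160:320],(288,252),interpolation=cv2.INTER_CUBIC)
o=np.zeros((384,800,3),np.uint8);o[:,:512]=a;o[:252,512:]=b;cv2.imwrite('pics/w3c.png',o)
E
```

```text
time: 10.25
ee_pos: [0.5257, 0.2776, 0.3692]
eef_rot: [0.258, 0.966, -0.004, -0.005]
ft_force: [-0.2, 0.9, 0.0]
width: 0.0517
time: 11.25
ee_pos: [0.6751, 0.2823, 0.3694]
eef_rot: [-0.193, 0.981, -0.001, -0.006]
ft_force: [-0.2, -0.2, 1.0]
width: 0.0522
time: 12.25
ee_pos: [0.6745, 0.2819, 0.3706]
eef_rot: [-0.47, 0.883, 0.001, -0.007]
ft_force: [-0.1, 0.8, 0.1]
width: 0.0521
world [0.6745 0.2819 0.3706] yaw -123.9 sheeter [0.0078 0.0795] j7 1.967247368111472 F [-0.1  0.8  0.1] [0.21 0.   0.04] 0.05213434013106797 12.25
```

View pics/w3c.png

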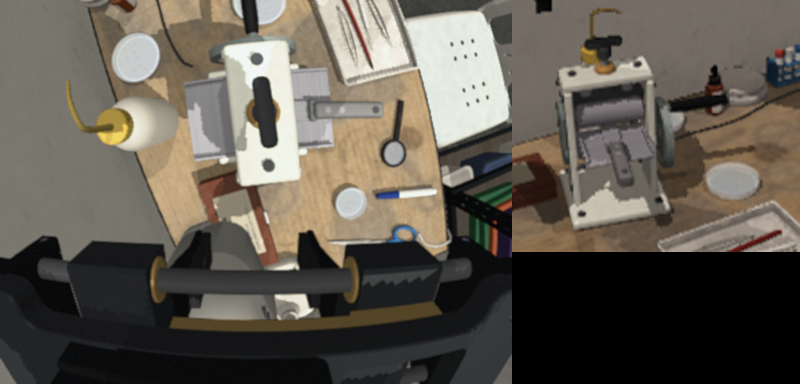

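Wrist view: bar upright at about (263,112), bridge bolts (257,58) and (268,166), gauge lying on the table at (310–383,110) with its blade towards the nip. The scene inset confirms this.

```bash
python3 - <<'E'
from h import *
np.set_printoptions(precision=4,suppress=True)
c=load('w3.png');g=c['pixels'].max(2).astype(int)
m=np.zeros(g.shape,np.uint8);m[70:155,245:285]=(g[70:155,245:285]<70)
n,l,s,ce=cv2.connectedComponentsWithStats(m);k=1+np.argmax(s[1:,4]);ys,xs=np.where(l==k);print(s[k],ce[k])
rc=cv2.minAreaRect(np.column_stack([xs,ys]).astype(np.float32));print(rc)
P=np.array([onz(c,x,y,.289,True)[:2] for x,y in zip(xs,ys)]);mu=P.mean(0);u=np.linalg.svd(P-mu,full_matrices=False)[2][0]
q=(P-mu)@u;print('bar',mu,(P[q==q.max()]+P[q==q.min()])/2,'yaw',np.degrees(np.arctan2(u[1],u[0])),'len',np.ptp(q), 'wid',np.ptp((P-mu)@[-u[1],u[0]]))
b=[]
for (x,y) in((257,58),(268,166)):
    w=g[y-9:y+10,x-9:x+10]<90;yy,xx=np.where(w);b.append(onz(c,x-9+xx.mean(),y-9+yy.mean(),.247,True)); print(xx.mean(),yy.mean(),w.sum())
print(b,'mid',(b[0]+b[1])/2,'yaw y',np.degrees(np.arctan2(*(b[0]-b[1])[[1,0]])))
for p in((317,108),(383,109)): print(onz(c,*p,.152,True))
st()
E
```

```text
[ 252   77   25   70 1177] [264.4596 111.4231]
((263.5218811035156, 111.59178161621094), (69.39685821533203, 23.132287979125977), 87.87889862060547)
bar [0.6235 0.2197] [[0.6225 0.2204]] yaw 64.48681980220921 len 0.0528103543179532 wid 0.017324043618042802
nan nan 0
9.12 8.093333333333334 75
[array([nan, nan, nan]), array([0.646 , 0.2626, 0.247 ])] mid [nan nan nan] yaw y nan
[0.5621 0.253  0.152 ]
[0.4866 0.2985 0.152 ]
world [0.6745 0.2819 0.3706] yaw -123.9 sheeter [0.0078 0.0795] j7 1.9676044125223713 F [-0.5  0.1 -0.2] [ 0.17 -0.02 -0.02] 0.05212144586075532 12.35<stdin>:11: RuntimeWarning: Mean of empty slice.
  ret = ret.dtype.type(ret / rcount)
```

```bash
python3 -m jog '[[2.5,0.3,0,0,1],[3,0.3,0,0,1],[2.5,0.2,0,0,1],[0,0,1,0,1],[0,0,1.7,0,1],[0,0,1.2,0,1],[0,0,0.5,0,1],[0,0,0.2,0,1],[0,0,0.2,0,1],[0,0,0,0,1]]'
python3 -c "
from h import *
st()"
```

```text
time: 13.35
ee_pos: [0.6209, 0.2199, 0.3195]
eef_rot: [-0.47, 0.883, 0.001, -0.007]
ft_force: [-0.3, 0.4, -0.2]
width: 0.0004
world [0.6209 0.2199 0.3195] yaw -123.9 sheeter [-0.0076 -0.001 ] j7 2.0094163353015295 F [-0.3  0.4 -0.2] [ 0.21  0.03 -0.  ] 0.0004334468044635076 13.35
```

```bash
python3 -m jog '[[0,-0.15,0.2,0,1],[0,-0.1,0.2,0,1],[0,0,0.2,0,1],[0,0,0.1,0,1],[0,0,0.1,0,1],[0,0,0.1,0,1],[0,0,0.1,0,1],[0,0,0.1,0,1],[0,0,0.1,0,1],[0,0,0.1,0,1]]'
python3 -c "
from h import *
st()"
```

```text
time: 14.35
ee_pos: [0.6238, 0.219, 0.3126]
eef_rot: [-0.47, 0.883, 0.001, -0.003]
ft_force: [-1.7, -1.2, 5.8]
width: 0.0005
world [0.6238 0.219  0.3126] yaw -123.9 sheeter [-0.0047 -0.0004] j7 2.010759768415598 F [-1.7 -1.2  5.8] [-0.08  0.42  0.  ] 0.0004588988869937172 14.35
```

Contact at fingertip z ≈ 0.2906 puts the gap near 11–11.6 mm (about 1.3–1.57 rad), which agrees with the bar's angle. I'll grip the bar and turn it about 3.2 rad clockwise.

```bash
python3 -m jog '[[0,0,-1,0,0.4],[0,0,-0.5,0,0.4],[0,0,0,-0.05,0.4],[0,0,0,0,0.4],[0,0,1.5,0,0.4],[0,0,1.5,0,0.4],[0,0,0.9,0,0.4],[0,0,0.3,0,0.4],[0,0,0,0,0.4],[0,0,0,0,0.4]]'
python3 -c "
from h import *
st()"
```

```text
time: 15.35
ee_pos: [0.6235, 0.219, 0.2838]
eef_rot: [-0.49, 0.871, 0.001, -0.003]
ft_force: [0.8, 0.1, 0.5]
width: 0.0514
world [0.6235 0.219  0.2838] yaw -121.3 sheeter [-0.0049 -0.0005] j7 2.0507331462238967 F [0.8 0.1 0.5] [ 0.15  0.01 -0.06] 0.0514399603391873 15.35
```

```bash
python3 -m jog '[[0,0,0,0,0.8],[0,0,0,0,0.9],[0,0,0,0,0.95],[0,0,0,0,0.95],[0,0,0,0,0.95],[0,0,0,0.1,0.95],[0,0,0.03,0.14,0.95],[0,0,0.03,0.14,0.95],[0,0,0.03,0.14,0.95],[0,0,0,0,0.95]]' 30
python3 -c "
from h import *
st()"
```

```text
time: 16.35
ee_pos: [0.6226, 0.2202, 0.2845]
eef_rot: [-0.242, 0.97, 0.001, -0.003]
ft_force: [0.3, -0.1, -0.7]
width: 0.0199
world [0.6226 0.2202 0.2845] yaw -152.0 sheeter [-0.0063  0.0001] j7 1.5357535508815408 F [ 0.3 -0.1 -0.7] [ 0.13 -0.03 -0.02] 0.019930912523754583 16.35
```

```bash
python3 -m jog '[[0,0,0,0,0.95],[0,0,0,0,0.95],[0,0,0,0,0.95],[0,0,0,0,1],[0,0,0,0,1],[0,0,0.03,0.1,1],[0,0,0.03,0.1,1],[0,0,0.03,0.1,1],[0,0,0,0,1],[0,0,0,0,1]]' 40
python3 - <<'E'
from h import *
st();snap('scene','s4.png')
cv2.imwrite('pics/s4c.png',cv2.resize(cv2.imread('pics/s4.png')[130:230,170:290],(720,600),interpolation=cv2.INTER_CUBIC))
E
```

```text
time: 17.35
ee_pos: [0.6225, 0.2204, 0.2839]
eef_rot: [-0.098, 0.995, 0.0, -0.003]
ft_force: [0.2, 0.1, -1.2]
width: 0.019
world [0.6225 0.2204 0.2839] yaw -168.8 sheeter [-0.0064  0.0002] j7 1.2552601740711447 F [ 0.2  0.1 -1.2] [ 0.11 -0.09 -0.  ] 0.019028891610091875 17.35
```

View pics/s4c.png

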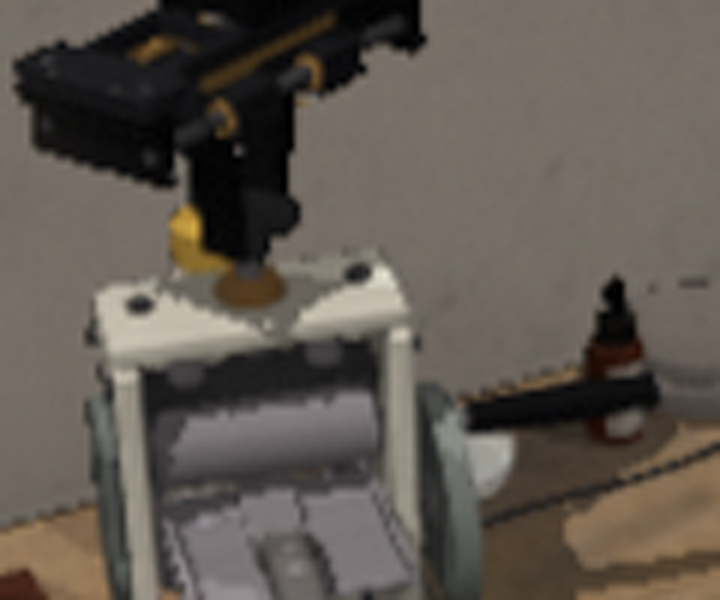

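The pads sit partly on the round hub (width 19 mm), but the bar is turning. I'll continue.

```bash
python3 -m jog '[[0,0,0.03,0.14,1],[0,0,0.03,0.14,1],[0,0,0.03,0.14,1],[0,0,0.03,0.14,1],[0,0,0.03,0.14,1],[0,0,0.03,0.14,1],[0,0,0.03,0.14,1],[0,0,0.03,0.14,1],[0,0,0.03,0.14,1],[0,0,0,0,1]]'
python3 -m jog '[[0,0,0.03,0.14,1],[0,0,0.03,0.14,1],[0,0,0.03,0.14,1],[0,0,0.03,0.14,1],[0,0,0.03,0.14,1],[0,0,0.03,0.14,1],[0,0,0.03,0.14,1],[0,0,0.03,0.1,1],[0,0,0,0,1],[0,0,0,0,1]]'
python3 -c "
from h import *
st()"
```

```text
time: 18.4
ee_pos: [0.6227, 0.2207, 0.2814]
eef_rot: [0.518, 0.855, -0.001, -0.003]
ft_force: [-0.2, -1.0, -1.1]
width: 0.0191
time: 19.4
ee_pos: [0.623, 0.2207, 0.2794]
eef_rot: [0.879, 0.477, -0.002, -0.002]
ft_force: [-0.9, 0.1, 0.5]
width: 0.0196
world [0.623  0.2207 0.2794] yaw 56.9 sheeter [-0.0061  0.0007] j7 -0.9970548663391902 F [-0.9  0.1  0.5] [-0.1  -0.01 -0.03] 0.019643161959775276 19.4
```

```bash
python3 -m jog '[[0,0,0,0,0.7],[0,0,0,0,0.5],[0,0,0,0,0.4],[0,0,-2,0,0.4],[0,0,-3.5,0,0.4],[0,0,-3,0,0.4],[-2.5,0,0,0,0.4],[-3,0,0,0,0.4],[-2.5,0,0,0,0.4],[0,0,0,0,0.4]]'
python3 - <<'E'
from h import *
st();c=snap('wrist','w5.png');snap('scene','s5.png')
g=c['pixels'].max(2).astype(int)
a=cv2.imread('pics/w5.png')[30:280,120:420];b=cv2.imread('pics/s5.png')[150:240,170:280]
o=np.zeros((500,800,3),np.uint8);o[:333,:400]=cv2.resize(a,(400,333));o[:327,400:]=cv2.resize(b,(400,327),interpolation=cv2.INTER_CUBIC);cv2.imwrite('pics/w5c.png',o[:335])
E
```

```text
time: 20.4
ee_pos: [0.5795, 0.1514, 0.3673]
eef_rot: [0.874, 0.485, -0.003, -0.002]
ft_force: [0.5, -0.3, 0.4]
width: 0.052
world [0.5795 0.1514 0.3673] yaw 58.0 sheeter [-0.0092 -0.081 ] j7 -0.8931346851799689 F [ 0.5 -0.3  0.4] [-0.    0.01  0.04] 0.05204738065121796 20.4
```

View pics/w5c.png

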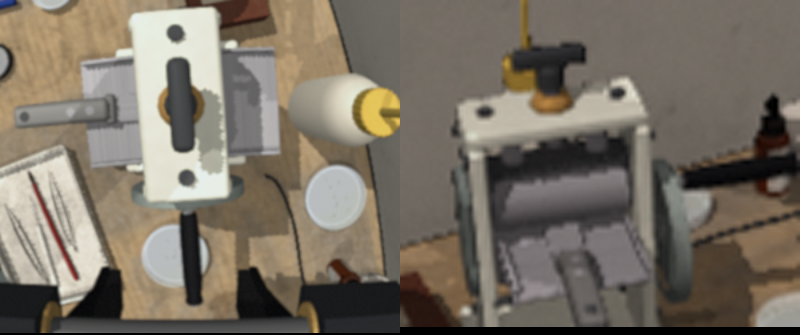

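```bash
python3 -m jog '[[1.9,-2.8,0,0,0.4],[1.9,-2.8,0,0,0.4],[1.9,-2.8,0,0,0.4],[1.9,-2.8,0,0,0.4],[0,0,0,-0.15,0.4],[0,0,0,-0.15,0.4],[0,0,0,-0.15,0.4],[0,0,0,-0.15,0.4],[0,0,0,-0.15,0.4],[0,0,0,-0.15,0.4]]'
python3 -m jog '[[0,0,0,-0.15,0.4],[0,0,0,-0.15,0.4],[0,0,0,-0.15,0.4],[0,0,0,-0.15,0.4],[0,0,0,-0.1,0.4],[0,0,2,0,0.4],[0,0,4,0,0.4],[0,0,4,0,0.4],[0,0,3,0,0.4],[0,0,0,0,0.4]]'
python3 - <<'E'
from h import *
st();c=load('w5.png')
for u,v in((16,117),(115,108)): print(onz(c,120+u*.75,30+v*.75,.152,True))
E
```

```text
time: 21.5
ee_pos: [0.5213, 0.2971, 0.362]
eef_rot: [0.574, 0.819, -0.002, -0.008]
ft_force: [0.2, 0.0, 0.0]
width: 0.0521
time: 22.5
ee_pos: [0.5173, 0.3128, 0.2238]
eef_rot: [0.248, 0.969, 0.003, -0.013]
ft_force: [0.1, -0.3, 0.7]
width: 0.052
world [0.5173 0.3128 0.2238] yaw 151.3 sheeter [-0.1438  0.0276] j7 0.39601517378396706 F [ 0.1 -0.3  0.7] [ 0.06 -0.04  0.04] 0.05197319997257155 22.5
[0.48922417 0.29771024 0.152     ]
[0.5725671  0.24960063 0.152     ]
```

```bash
python3 -m jog '[[-1.2,-1.3,0,0,0.4],[-1.2,-1.3,0,0.02,0.4],[0,0,0,0,0.4],[0,0,1.5,0,0.4],[0,0,1.5,0,0.4],[0,0,1,0,0.4],[0,0,0,0,0.4],[0,0,0,0,0.4],[0,0,0,0,0.4],[0,0,0,0,0.4]]'
python3 -c "
from h import *
st()"
```

```text
time: 23.5
ee_pos: [0.5252, 0.2844, 0.1837]
eef_rot: [0.255, 0.967, 0.005, -0.013]
ft_force: [-0.4, 0.8, 0.6]
width: 0.0521
world [0.5252 0.2844 0.1837] yaw 150.4 sheeter [-0.1228  0.0069] j7 0.43134835511570824 F [-0.4  0.8  0.6] [ 0.05 -0.09 -0.03] 0.0520686344830928 23.5
```

Lateral correction of about 6 mm, then down, close, and start drawing out slowly to feel the drag.

```bash
python3 -m jog '[[0,-0.65,0.8,0,0.4],[0,0,1,0,0.4],[0,0,0.6,0,0.4],[0,0,0,0,0.7],[0,0,0,0,0.9],[0,0,0,0,0.9],[0,0,0,0,0.9],[0,0,0,0,0.9],[0,0,0,0,0.9],[0,0,0,0,0.9]]' 30
python3 -c "
from h import *
st()"
python3 -m jog '[[0.5,0,0,0,0.9],[0.5,0,0,0,0.9],[0.5,0,0,0,0.9],[0.5,0,0,0,0.9],[0.5,0,0,0,0.9],[0.5,0,0,0,0.9],[0.5,0,0,0,0.9],[0.5,0,0,0,0.9],[0.5,0,0,0,0.9],[0.5,0,0,0,0.9]]'
python3 -c "
from h import *
st()"
```

```text
time: 24.5
ee_pos: [0.5214, 0.2786, 0.1582]
eef_rot: [0.256, 0.967, 0.005, -0.012]
ft_force: [1.0, -0.1, 0.0]
width: 0.0216
world [0.5214 0.2786 0.1582] yaw 150.4 sheeter [-1.231e-01  1.000e-04] j7 0.433632445831725 F [ 1.  -0.1  0. ] [ 0.   -0.08 -0.02] 0.021588992422380014 24.5
time: 25.5
ee_pos: [0.4741, 0.3051, 0.1594]
eef_rot: [0.256, 0.967, 0.005, -0.012]
ft_force: [0.5, -0.5, -1.1]
width: 0.0217
world [0.4741 0.3051 0.1594] yaw 150.4 sheeter [-0.1773 -0.0006] j7 0.352659937364424 F [ 0.5 -0.5 -1.1] [ 0.08 -0.02 -0.01] 0.0217334105869922 25.5
```

```bash
python3 - <<'E'
from h import *
snap('scene','s6.png')
G=[cv2.imread(f'pics/{n}.png',0).astype(np.float32) for n in('s3','s5','s6')]
c=load('s3.png');C=[.624,.2195]
print('roll px',proj(c,(*C,.165)),proj(c,(*C,.155)),'bar',proj(c,(*C,.285)),proj(c,(*C,.275)))
o=[cv2.resize(cv2.imread(f'pics/{n}.png')[140:225,180:260],(266,283),interpolation=cv2.INTER_CUBIC) for n in('s3','s5','s6')]
cv2.imwrite('pics/cmp.png',np.hstack(o))
E
```

```text
roll px (np.float64(213.402099884137), np.float64(200.6674866664896)) (np.float64(213.61710731433726), np.float64(203.74022414302863)) bar (np.float64(210.68322494654169), np.float64(161.81120664402263)) (np.float64(210.92006794811277), np.float64(165.1960030034125))
```

View pics/cmp.png

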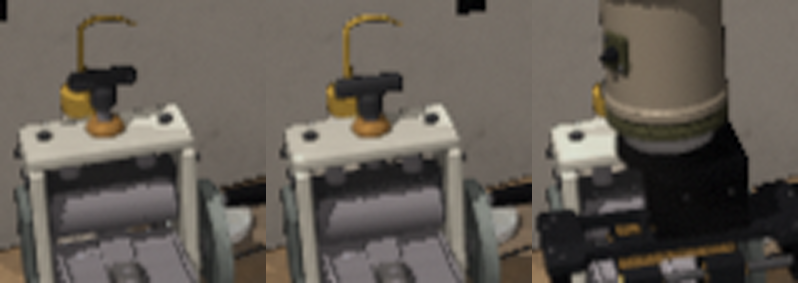

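The bar sank about 6 mm (2 px) and the roll is down on the blade's level. The gauge is clear of the nip, so I'll carry it back to its original free spot.

```bash
python3 -m jog '[[2,0,0,0,0.9],[3,0,-1,0,0.9],[1,0,-3,0,0.9],[0,0,-3,0,0.9],[-1.0,-1.7,-0.5,0,0.9],[-2.1,-3.5,0,0,0.9],[-2.1,-3.5,0,0,0.9],[-2.1,-3.5,0,0,0.9],[-2.1,-3.5,0,0,0.9],[-2.1,-3.5,0,0,0.9]]'
python3 -m jog '[[-2.1,-3.5,0,0,0.9],[-2.1,-3.5,0,0,0.9],[-2.1,-3.5,0,0,0.9],[-2.1,-3.5,0,0,0.9],[-1,-1.7,0,0,0.9],[0,0,0,-0.14,0.9],[0,0,0,-0.14,0.9],[0,0,0,-0.14,0.9],[0,0,0,-0.14,0.9],[0,0,0,-0.14,0.9]]'
python3 -m jog '[[0,0,0,-0.14,0.9],[0,0,0,-0.14,0.9],[0,0,0,-0.04,0.9],[0,0,2,0,0.9],[0,0,2.5,0,0.9],[0,0,2.5,0,0.9],[0,0,2.5,0,0.9],[0,0,0,0,0.9],[0,0,0,0,0.9],[0,0,0,0,0.9]]'
python3 -c "
from h import *
st()"
```

```text
time: 26.55
ee_pos: [0.4235, 0.1123, 0.2356]
eef_rot: [0.248, 0.969, 0.007, -0.013]
ft_force: [1.2, -0.1, -0.9]
width: 0.0219
time: 27.55
ee_pos: [0.428, -0.084, 0.2332]
eef_rot: [-0.106, 0.994, 0.011, -0.007]
ft_force: [0.4, -0.2, -1.0]
width: 0.0218
time: 28.55
ee_pos: [0.428, -0.0804, 0.139]
eef_rot: [-0.274, 0.962, 0.012, -0.002]
ft_force: [-0.3, 0.2, -1.7]
width: 0.0214
world [ 0.428  -0.0804  0.139 ] yaw -148.2 sheeter [-0.0245 -0.3576] j7 2.2342706098464995 F [-0.3  0.2 -1.7] [ 0.14  0.01 -0.02] 0.021425009392231527 28.55
```

```bash
python3 -m jog '[[-0.3,0,2.5,0.07,0.9],[0,0,3,0,0.9],[0,0,2.5,0,0.9],[0,0,1.3,0,0.9],[0,0,0.6,0,0.9],[0,0,0.3,0,0.9],[0,0,0.2,0,0.9],[0,0,0.2,0,0.9],[0,0,0.2,0,0.9],[0,0,0.1,0,0.9]]'
python3 -c "
from h import *
st()"
```

```text
time: 29.55
ee_pos: [0.4398, -0.0771, 0.0379]
eef_rot: [-0.238, 0.971, 0.009, 0.008]
ft_force: [0.6, -0.7, -1.1]
width: 0.0219
world [ 0.4398 -0.0771  0.0379] yaw -152.4 sheeter [-0.0159 -0.3488] j7 2.1783531842633104 F [ 0.6 -0.7 -1.1] [ 0.11  0.04 -0.02] 0.021930226938420706 29.55
```

```bash
python3 -m jog '[[0.4,0,0.5,0,0.9],[0.2,0,0.3,0,0.9],[0,0,0.2,0,0.9],[0,0,0.2,0,0.9],[0,0,0.1,0,0.9],[0,0,0,0,0.6],[0,0,0,0,0.5],[0,0,0,0,0.4],[0,0,0,0,0.4],[0,0,0,0,0.4]]'
python3 -c "
from h import *
st()"
```

```text
time: 30.55
ee_pos: [0.4354, -0.0797, 0.0258]
eef_rot: [-0.238, 0.971, 0.009, 0.009]
ft_force: [0.2, -0.1, -0.3]
width: 0.0497
world [ 0.4354 -0.0797  0.0258] yaw -152.4 sheeter [-0.0184 -0.3532] j7 2.1899589326761264 F [ 0.2 -0.1 -0.3] [ 0.12 -0.    0.04] 0.04969376900539042 30.55
```

```bash
python3 -m jog '[[0,0,-1,0,0.4],[0,0,-4,0,0.4],[0,0,-4,0,0.4],[0,0,-4,0,0.4],[0,0,-4,0,0.4],[0,0,-4,0.1,0.4],[0,0,-2,0.15,0.4],[0,0,0,0.15,0.4],[0,0,0,0.15,0.4],[0,0,0,0.15,0.4]]'
python3 -m jog '[[0,0,0,0.15,0.4],[0,0,0,0.15,0.4],[0,0,0,0.15,0.4],[0,0,0,0.15,0.4],[0,0,0,0.15,0.4],[0,0,0,0.15,0.4],[0,0,0,0.15,0.4],[0,0,0,0.15,0.4],[0,0,0,0.15,0.4],[0,0,0,0.15,0.4]]'
python3 - <<'E'
from h import *
C=(.624,.2195);st(C);c=load('w5.png')
for u,v in((187,215),(194,302)): print(onz(c,120+u*.75,30+v*.75,.163,True))
for u,v in((176,33),(187,178)): print('bolt',onz(c,120+u*.75,30+v*.75,.248,True))
snap('wrist','w7.png')
E
```

```text
time: 31.55
ee_pos: [0.4302, -0.0853, 0.2729]
eef_rot: [0.112, 0.994, 0.011, 0.007]
ft_force: [-0.1, 0.4, -0.2]
width: 0.0527
time: 32.55
ee_pos: [0.4274, -0.0859, 0.2804]
eef_rot: [0.76, 0.65, 0.014, -0.0]
ft_force: [-0.1, -0.0, -0.1]
width: 0.0522
world [ 0.4274 -0.0859  0.2804] yaw 81.2 sheeter [-0.0176 -0.3628] j7 -0.03994471031552889 F [-0.1 -0.  -0.1] [ 0.02  0.03 -0.  ] 0.052228016258691716 32.55
[0.5762733  0.13370623 0.163     ]
[0.53574344 0.05453594 0.163     ]
bolt [0.64604078 0.26188024 0.248     ]
bolt [0.60132343 0.1764828  0.248     ]
```

View pics/w7.png

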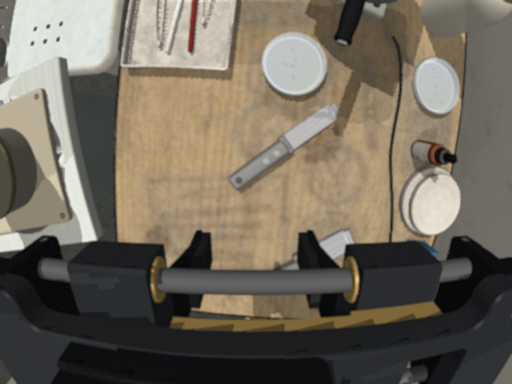

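```bash
python3 -m jog '[[0,0,0,0.14,0.4],[0,0,0,0.14,0.4],[0,0,0,0.05,0.4],[2,0.3,0,0,0.4],[3.7,0.5,0,0,0.4],[3.7,0.5,1,0,0.4],[3.7,0.5,1.5,0,0.4],[3.7,0.5,1.5,0,0.4],[3,0.5,1.5,0,0.4],[0,0,0,0,0.4]]'
python3 - <<'E'
from h import *
st((.6237,.2192),-28);snap('wrist','w8.png');c=load('w8.png')
print(proj(c,(.551,.0823,.154),True))
E
```

```text
time: 33.6
ee_pos: [0.5487, 0.081, 0.236]
eef_rot: [0.854, 0.52, 0.016, -0.0]
ft_force: [-0.5, -0.3, -0.3]
width: 0.0523
world [0.5487 0.081  0.236 ] yaw 62.7 sheeter [-0.0013 -0.1572] j7 -0.7233546135884484 F [-0.5 -0.3 -0.3] [-0.09  0.15 -0.  ] 0.052295364564701755 33.6
(np.float64(253.3294670136096), np.float64(213.03505556364044))
```

```bash
python3 -m jog '[[0.2,0.1,2,0,0.4],[0,0,2.5,0,0.4],[0,0,2,0,0.4],[0,0,1.2,0,0.4],[0,0,0.2,0,0.4],[0,0,0,0,0.6],[0,0,0,0,0.8],[0,0,0,0,0.9],[0,0,0,0,0.9],[0,0,0,0,0.9]]' 25
python3 -c "
from h import *
st((.6237,.2192),-28)"
```

```text
time: 34.65
ee_pos: [0.5521, 0.0768, 0.1641]
eef_rot: [0.853, 0.522, 0.018, 0.003]
ft_force: [-6.9, 1.7, 0.9]
width: 0.0206
world [0.5521 0.0768 0.1641] yaw 63.0 sheeter [ 0.0036 -0.1594] j7 -0.7236077598378335 F [-6.9  1.7  0.9] [0.37 1.61 0.07] 0.02061692695317554 34.65
```

```bash
python3 -m jog '[[0,0,0,0,1],[0,0,0,0,1],[0,0.69,0.06,0,1],[0,0.67,0.16,0,1],[0,0.64,0.26,0,1],[0,0.59,0.36,0,1],[0,0.52,0.45,0,1],[0,0.45,0.52,0,1],[0,0.36,0.59,0,1],[0,0,0,0,1]]' 50
cat >> h.py <<'E'
def cr():
    st((.6237,.2192),-28);s=r.read_state();p=s['ee_pos'];y=np.radians(-28)
    x=np.cos(y)*(p[0]-.6237)+np.sin(y)*(p[1]-.2192);z=p[2]-.120
    print('phi',np.arctan2(x,z),'rad',np.hypot(x,z),'x',x,'z',z)
E
python3 -c "
from h import *
cr()"
```

```text
time: 35.65
ee_pos: [0.5834, 0.0605, 0.1408]
eef_rot: [0.852, 0.523, 0.012, -0.001]
ft_force: [1.1, 1.7, -5.5]
width: 0.0178
world [0.5834 0.0605 0.1408] yaw 63.1 sheeter [ 0.0389 -0.1591] j7 -0.6852630026934706 F [ 1.1  1.7 -5.5] [ 0.15 -0.12 -0.15] 0.01782796849294845 35.65
phi 1.0804428272276352 rad 0.04411584514282779 x 0.03891751794416026 z 0.02077581742632348
```

```bash
python3 -m jog '[[0,0.28,0.63,0,1],[0,0.17,0.67,0,1],[0,0.07,0.69,0,1],[0,-0.04,0.69,0,1],[0,-0.15,0.67,0,1],[0,-0.25,0.64,0,1],[0,-0.35,0.60,0,1],[0,-0.44,0.53,0,1],[0,-0.51,0.46,0,1],[0,0,0,0,1]]'
python3 -c "
from h import *
cr()"
```

```text
time: 36.65
ee_pos: [0.5788, 0.0629, 0.0926]
eef_rot: [0.853, 0.522, 0.017, 0.003]
ft_force: [-3.1, 2.3, -7.3]
width: 0.0178
world [0.5788 0.0629 0.0926] yaw 62.9 sheeter [ 0.0338 -0.1591] j7 -0.7089123646905557 F [-3.1  2.3 -7.3] [ 0.48  0.63 -0.03] 0.01778341601819988 36.65
phi 2.252535731589505 rad 0.0435141632052242 x 0.03378778247234252 z -0.027420214350959246
```

```bash
python3 -m jog '[[0,-0.53,0.60,0,1],[0,-0.62,0.50,0,1],[0,-0.69,0.41,0,1],[0,-0.74,0.30,0,1],[0,-0.78,0.18,0,1],[0,-0.80,0.06,0,1],[0,-0.80,-0.06,0,1],[0,-0.78,-0.18,0,1],[0,-0.74,-0.30,0,1],[0,0,0,0,1]]'
python3 -c "
from h import *
cr()"
```

```text
time: 37.65
ee_pos: [0.5318, 0.0873, 0.0803]
eef_rot: [0.854, 0.519, 0.027, 0.012]
ft_force: [-4.7, 0.4, 3.8]
width: 0.0175
world [0.5318 0.0873 0.0803] yaw 62.6 sheeter [-0.0193 -0.1596] j7 -0.7908241602862116 F [-4.7  0.4  3.8] [0.07 1.16 0.1 ] 0.01751827201001721 37.65
phi -2.689631551334293 rad 0.04411882190069634 x -0.019268038033526447 z -0.039688955091359376
```

```bash
python3 -m jog '[[0,-0.69,-0.41,0,1],[0,-0.62,-0.51,0,1],[0,-0.53,-0.60,0,1],[0,-0.43,-0.68,0,1],[0,-0.31,-0.74,0,1],[0,-0.19,-0.78,0,1],[0,-0.07,-0.80,0,1],[0,0.05,-0.80,0,1],[0,0.18,-0.78,0,1],[0,0,0,0,1]]'
python3 -c "
from h import *
cr()"
```

```text
time: 38.65
ee_pos: [0.5145, 0.0962, 0.1426]
eef_rot: [0.855, 0.517, 0.036, 0.017]
ft_force: [0.1, -1.9, 2.9]
width: 0.0176
world [0.5145 0.0962 0.1426] yaw 62.4 sheeter [-0.0387 -0.1599] j7 -0.8037795644525655 F [ 0.1 -1.9  2.9] [-0.55  0.03  0.08] 0.017587390216382302 38.65
phi -1.0415710628063497 rad 0.04481360954933474 x -0.03868303903794374 z 0.022624811416432772
```

```bash
python3 -m jog '[[0,0.44,-0.62,0,1],[0,0.54,-0.54,0,1],[0,0.62,-0.43,0,1],[0,0.69,-0.32,0,1],[0,0.74,-0.2,0,1],[0,0.6,-0.06,0,1],[0,0,0,0,1],[0,0,0,0,1],[0,0,0,0,1],[0,0,0,0,1]]'
python3 -c "
from h import *
cr()"
```

```text
time: 39.65
ee_pos: [0.541, 0.0824, 0.1636]
eef_rot: [0.853, 0.52, 0.03, 0.012]
ft_force: [0.1, 0.5, -5.1]
width: 0.0174
world [0.541  0.0824 0.1636] yaw 62.8 sheeter [-0.0088 -0.1596] j7 -0.7488912389043224 F [ 0.1  0.5 -5.1] [0.2  0.16 0.06] 0.017383857482750953 39.65
phi -0.199885559729307 rad 0.044521240436846445 x -0.008840011524278907 z 0.043634791695229935
```

```bash
python3 -m jog '[[0,0.5,-0.05,0,1],[0,0.5,0,0,1],[0,0,0,0,1],[0,0,0,0,1],[0,0,0,0,1],[0,0,0,0,1],[0,0,0,0,1],[0,0,0,0,1],[0,0,0,0,1],[0,0,0,0,1]]'
python3 -c "
from h import *
cr()"
```

```text
time: 40.65
ee_pos: [0.548, 0.0788, 0.1644]
eef_rot: [0.853, 0.521, 0.028, 0.011]
ft_force: [-0.8, 1.5, -4.1]
width: 0.0179
world [0.548  0.0788 0.1644] yaw 62.9 sheeter [-0.001  -0.1595] j7 -0.7368920316290704 F [-0.8  1.5 -4.1] [0.18 0.3  0.03] 0.017945721845285083 40.65
phi -0.02148944321968003 rad 0.044444027647429926 x -0.0009550039017657413 z 0.044433766001467034
```

```bash
python3 -m jog '[[0,0,0,0,0.7],[0,0,0,0,0.5],[0,0,0,0,0.4],[0,0,0,0,0.4],[0,0,-1.5,0,0.4],[0,0,-3.5,0,0.4],[0,0,-4,0,0.4],[0,0,-4,0,0.4],[-2,0,-2,0,0.4],[0,0,0,0,0.4]]'
python3 - <<'E'
from h import *
cr();snap('wrist','w9.png');snap('scene','s9.png')
a=cv2.imread('pics/w9.png');b=cv2.resize(cv2.imread('pics/s9.png')[150:270,170:390],(800,436),interpolation=cv2.INTER_CUBIC)
o=np.zeros((600,800,3),np.uint8);o[:330]=b[20:350];o[330:,:400]=cv2.resize(a[:345],(400,270));cv2.imwrite('pics/w9c.png',o)
E
```

```text
time: 41.65
ee_pos: [0.5305, 0.0575, 0.3218]
eef_rot: [0.853, 0.52, 0.03, 0.012]
ft_force: [1.0, 0.7, -0.5]
width: 0.052
world [0.5305 0.0575 0.3218] yaw 62.8 sheeter [-0.0063 -0.1865] j7 -0.6795676396466132 F [ 1.   0.7 -0.5] [-0.06  0.05  0.01] 0.052037170798681476 41.65
phi -0.0314079343054714 rad 0.20186618255186584 x -0.0063391574610056345 z 0.20176662444702742
```

View pics/w9c.png

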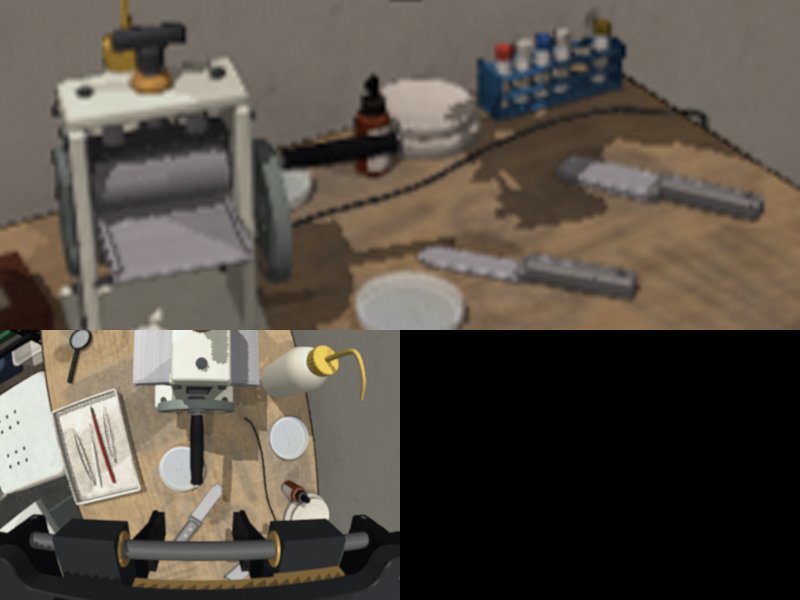

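The handle is straight up again, in the same pixels as at the start ((283–395, 150) in the scene crop). The gauge lies flat on the bench clear of the machine, the bystanders are in place and the robot is free. Handing in.

```bash
python3 -c "
from bench import r
print(r.close_job())"
```

```text
the job is handed in; nothing more can be done
None
```

I set the roll gap on the thin gauge, drew the gauge out and laid it flat at its old place on the bench. I then gave the handwheel one full turn, with its handle straight up again. The job was handed in at about 42 s of the 72 s allowed.

- **Screw:** I turned it about 3.15 rad clockwise with the blade under the roll. The end setting is an estimate of 4.4–4.7 rad (about 5.0–5.6 mm). It rests on a touch on top of the bar, which gave a starting gap of 11–11.6 mm, and on the bar's angle, assuming it lies along the feed direction at zero. The two differed by about 0.3 rad, and both end within the limits. The gripper held partly on the round hub, but the pictures showed the bar turned half a turn and about 6 mm lower.
- **Blade drag:** I did not measure it. I took no force reading while the blade was still under the roll, so I did not confirm directly that the roll rested on the blade.
- **Handwheel:** At the last reading before I let go, the handle stood at about -0.02 rad from straight up after the full turn. The force readings between moves stayed below 10 N.
- **Last pictures:** The thin gauge lies flat and clear of the machine. The thick gauge and the things in view looked undisturbed, and the gripper was clear of everything. The felt pen and small petri dish were out of view.

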